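# Work the jammed clamp wedge loose and put it away

## Robot

A 6-joint arm with a two-finger parallel gripper is mounted at the origin on a cart in front of the work surface, level with it; the furniture and walls round the work are solid. World frame = base frame: x ahead of the robot, y to its left, z up, the work surface at z = 0. Lengths are in m, angles in rad, forces in N, time in s.
With the tool pointing down it reaches from about 0.375 to 0.975 m from the base axis. Payload 3.8 kg.
Tool frame: the origin (TCP) lies at the very end of the fingers, on their centre line; the grasp point (between the pads) lies 19 mm behind it; z points along the fingers, y is the direction in which the jaws open and shut (so a half turn about z gives the same grasp; the last joint's range is limited). The gripper opens to 85 mm and grips with 20 to 120 N. Pads are 22 mm wide; open, the fingers measure 114 mm over their backs; the gripper's body (76 mm by 85 mm) begins 54 mm behind the grasp point. The pads swing forward as they close: fully open they stand 13 mm farther back than shut.
Start: joints at [-1.325, 0.264, 1.604, -0, 1.274, -0.037], TCP at [0.188, -0.648, 0.231] pointing down, gripper open.
Joint ranges: [-2.63, 2.63], [-0.94, 2.18], [0.31, 2.57], [-1.31, 4.45], [0, 2.66], [-2.55, 2.55]. Speed limits (rad/s): [2.57, 2.57, 3.14, 3.14, 3.14, 3.14].

## Interface

Orientations are given as a rotation vector (axis times angle).
In Python, from workcell import bot gives the robot as it stands.
- The arm moves only by the tool jog_arm, never from a script. Its argument "plan" is a list of rows, each an object of numbers: "claw": the closure, from 0 (fully open) to 1 (shut); "x", "y", "z": the shift along the tool's x, y, z in m; "turn": the turn about the tool's z in degrees. In form: [{"claw": .., "x": .., "y": .., "z": .., "turn": ..}, ...]. A call has 1 to 10 rows; each row shifts and turns the commanded pose from where the row before left it, along the tool's axes as they then stand; what a row does not reach is not made up. A row lasts 1/8 s, in which the tool goes at most 62.5 mm and 10.7 degrees, less where a joint would pass 70% of its speed; a pose out of reach is approached as far as the arm can. A call is refused whole if a number of a shift passes 0.0625 or a number of a turn 10.7, either way. A call with a gripper value outside its range is refused whole. The fingers move at their own pace and stop on an object; "newtons" is the grip in N (left out, the last holds). Time passes only in rows, so rows that do not move let the fingers close. It gives the time, the measured TCP pose, the force and the opening at its end, in the units of the state.
- bot.read_state(): the state, without advancing time (a new reading comes with each control period).
- bot.read_camera(name): name is "scene" or "top" or "wrist"; returns the picture (384x512x3 uint8, red, green, blue); there is no depth.
- bot.camera_params(name): a dict with "fx", "fy", "cx", "cy" (pixels), "D" ([k1, k2, p1, p2, k3] as OpenCV has them; the pictures are not rectified), "world_to_cam" (4x4, takes a point from world to camera coordinates). Camera axes: x right, y up, looking along -z (the intrinsics and any distortion apply to the point x, -y, -z); pixel columns grow to the right and rows downward; lengths in m; the calibration is good to about 2 mm. A picture is of the moment at which its call begins: read the wrist's pose just before it. camera_params takes no time and is no camera call; for the wrist camera it gives the pose at the moment of the call.
- bot.finish_job(): hands the job in, once; it reports no verdict.
The state is a dict: "time": time; "q": joint angles; "joint_vel": joint speeds; "joint_torque": joint torques, N m; "tool_pos": TCP position; "tcp_rot": TCP orientation; "wrist_force": force on the tool from outside, world axes, zero at the start; "torque": the same for the moment, N m; "width": opening from 0.0 (shut) to 1.0 (fully open).
Only numpy, scipy, OpenCV 4.12 (cv2) and the standard library are available. Lean on these libraries where they do the work, as an engineer would, in place of code of your own. Each camera call takes 0.05 s, during which the arm holds its last target. There are 200 camera calls.

## Task

The toothed wooden wedge that locks the plate clamp is stuck: work it loose by its tail, easing it to one side and then the other as you draw it straight out from between the two posts, and lay it flat on the worktop in the open and let go. Then take it again nearer its middle and put it away in the grey two-block rest, right way up, lying in both notches with its tail in the longer block. Do not shove the lab timer about.

Things in the scene. Friction and masses are not known exactly. Their poses are not given: they have to be found in the camera images.
- wedge: Pale wooden wedge, loose, 132 mm long, 90 g. Origin mid-length (66 mm from either end) on the underside; x points to the thin nose, y left, z up. Its bar is 22 mm wide; 20 mm thick from the tail to x = -6 mm, then its top slopes to 9 mm at the nose. At the start it lies in the clamp along the clamp's x, underside 12 mm over the worktop, origin near clamp x = -77 mm.
- wedge_tail (a point): Centre of the wedge's tail end, on the underside (wedge x = -66 mm). At the start the last 48 mm of the tail stick out in front of the clamp's base: grip across the 22 mm there.
- wedge_grip (a point): Point on the underside at wedge x = -20 mm: grip across the 22 mm here to lay it in the rest.
- wedge_tooth1 (a point): Tip of the first of three square teeth, on the +y side. Each is 7 mm long, 9 mm high from the underside, and sticks 12 mm out of the bar's side. The first spans wedge x = +2 to +9 mm.
- wedge_tooth2 (a point): Tip of the second tooth: wedge x = +21 to +28 mm, on the -y side.
- wedge_tooth3 (a point): Tip of the third tooth: wedge x = +40 to +47 mm, on the +y side.
- clamp: Plate clamp, fixed; aluminium base 190 x 140 x 12 mm, origin under its centre at worktop height, x points away from the front (wedge) end, z up. Its back holds a 96-well plate. A sprung bar presses on the wedge behind the posts: it drags with some newtons over the first 35 mm. Nothing on the clamp is over 56 mm high.
- clamp_gate (a point): Middle of the gate the wedge comes out through (along clamp -x), at base-top height, clamp x = -80 mm: two square posts, x = -83 to -77 mm, inner faces at y = -19 and +19 mm, under a bridge (underside 35, top 45 mm over the worktop). The bar can shift 8 mm either way; a tooth passes its post only when the bar is 4 to 8 mm over to the other side, or leaning on the other post.
- clamp_bar (a joint): Tilt of the clamp's sprung pressing bar (rad): about 0 while the wedge props it, 0.08 once the wedge is out.
- rest: Grey plastic rest, fixed, 156 x 52 mm, 34 mm high: two blocks on a 5 mm plate; origin at worktop height, x along it from the longer to the shorter block. Each block has an open-topped notch along x, 32 mm wide, floor 20 mm over the worktop. Put away, the wedge's origin is at the rest's x = 0, y = 0, z = 20 mm, x axes alike; its middle lies free between the blocks.
- rest_long (a point): Middle of the longer block's notch floor; the block spans rest x = -78 to -42 mm, a wall closes its far end (inner face x = -74 mm). It takes the wedge's tail.
- rest_short (a point): Middle of the shorter block's notch floor; the block spans rest x = +54 to +74 mm. It takes the wedge's nose.
- lab_timer: White lab timer, 62 x 68 x 18 mm, loose, lying between clamp and rest; origin under its centre. A bystander.

How it is judged:
By the outcome, as a careful person would: the job done as asked, in the order asked, and still so for the second after the job is handed in, with the robot touching nothing.
It also fails if it takes over 61 s, if anything falls off the work surface, if the arm or the gripper's body presses on something with over 40 N, if the wrist force passes 120 N, or if a joint passes its speed limit or range.

## Working session

There is one attempt and no reset: what is moved stays moved. The work goes in short steps, Python scripts to look and compute and a tool call to move; the robot and the scene stay as the last step left them, time stands still between calls to the robot, and variables do not carry over. Pictures are saved under pics/ and viewed, about 8 in all and at most 12, crops included, and the job is handed in when it is done.

Besides the shell and the picture viewer there is one more tool, called after "Emit:" as name(argument=value, ...) on one line, values as JSON. jog_arm: Moves the arm, as the interface text tells. Its arguments: {"type":"object","properties":{"plan":{"type":"array","items":{"type":"object","properties":{"claw":{"type":"number"},"x":{"type":"number"},"y":{"type":"number"},"z":{"type":"number"},"turn":{"type":"number"}}}},"newtons":{"type":"number"}},"required":["plan"]}

```bash
mkdir -p pics; ls
python3 - <<'E'
from workcell import bot
import cv2,numpy as np
s=bot.read_state();print(s)
for n in("top","scene"):
    im=bot.read_camera(n);cv2.imwrite(f"pics/{n}0.png",im[:,:,::-1]);p=bot.camera_params(n);print(n,p['fx'],p['fy'],p['cx'],p['cy'],p['D']);print(np.round(p['world_to_cam'],4).tolist())
E
```

```text
pics
{'time': 0.0, 'q': array([-1.32491723e+00,  2.64772762e-01,  1.60538627e+00,  1.20270184e-05,
        1.27367886e+00, -3.68863472e-02]), 'joint_vel': array([-0.00115823, -0.00068216,  0.00099259,  0.00147721,  0.00045155,
        0.0006377 ]), 'joint_torque': array([-2.90035765e-03, -5.15117240e+01, -3.67313576e+01, -5.05934568e-04,
        1.29573929e-02,  4.94125743e-06]), 'tool_pos': array([ 0.18816639, -0.64748221,  0.22994217]), 'tcp_rot': array([-3.10803502e+00, -4.42368331e-01,  3.49660563e-04]), 'wrist_force': array([ 0.51230047, -0.20932458,  0.0163548 ]), 'torque': array([-0.01677967, -0.0084036 , -0.0267298 ]), 'width': 0.9970034444727909}
top 498.01218244305096 498.01218244305096 253.42410328845736 190.66667504163703 [-0.01745864  0.          0.          0.          0.        ]
[[0.0088, -0.9998, 0.0156, -0.0059], [0.9826, 0.0115, 0.1853, -0.5324], [-0.1854, 0.0137, 0.9826, -0.8772], [0.0, 0.0, 0.0, 1.0]]
scene 487.0580803554977 487.0580803554977 247.5020222058624 181.22002441321763 [-0.17252931  0.          0.          0.          0.        ]
[[-0.8862, -0.4633, 0.0068, 0.4944], [0.3483, -0.6563, 0.6693, -0.2381], [-0.3056, 0.5954, 0.743, -0.8145], [0.0, 0.0, 0.0, 1.0]]
```

View pics/top0.png

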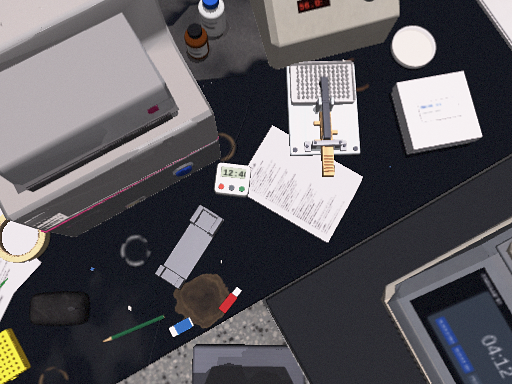

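View pics/scene0.png

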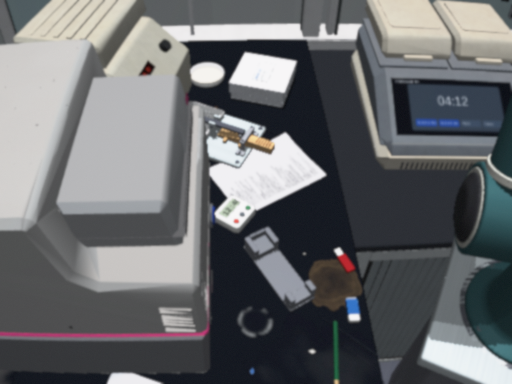

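The top view shows the clamp at (325,108) with the wedge tail at (328,175), the timer at (232,180) and the rest at (190,245). I'll zoom in on both work areas.

```bash
cat > h.py <<'E'
import cv2,numpy as np
from workcell import bot
def ray(n,uv,p=None):
    p=p or bot.camera_params(n);K=np.array([[p['fx'],0,p['cx']],[0,p['fy'],p['cy']],[0,0,1.]])
    q=cv2.undistortPoints(np.array(uv,float).reshape(-1,1,2),K,np.array(p['D'])).reshape(-1,2)
    W=np.array(p['world_to_cam']);R,t=W[:3,:3],W[:3,3]
    d=np.c_[q[:,0],-q[:,1],-np.ones(len(q))]@R
    return -R.T@t,d
def onz(n,uv,z,p=None):
    c,d=ray(n,uv,p);return c+d*((z-c[2])/d[:,2])[:,None]
def proj(n,P,p=None):
    p=p or bot.camera_params(n);K=np.array([[p['fx'],0,p['cx']],[0,p['fy'],p['cy']],[0,0,1.]])
    W=np.array(p['world_to_cam']);F=np.diag([1,-1,-1.])
    M=F@W[:3,:3];t=F@W[:3,3]
    return cv2.projectPoints(np.array(P,float).reshape(-1,1,3),cv2.Rodrigues(M)[0],t,K,np.array(p['D']))[0].reshape(-1,2)
E
python3 - <<'E'
import cv2,numpy as np
im=cv2.imread('pics/top0.png')
a=cv2.resize(im[50:190,275:375],None,fx=4,fy=4,interpolation=cv2.INTER_CUBIC)
b=cv2.resize(im[155:295,145:245],None,fx=4,fy=4,interpolation=cv2.INTER_CUBIC)
cv2.imwrite('pics/c1.png',np.hstack([a,b]))
E
```

```text
(no output)
```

View pics/c1.png

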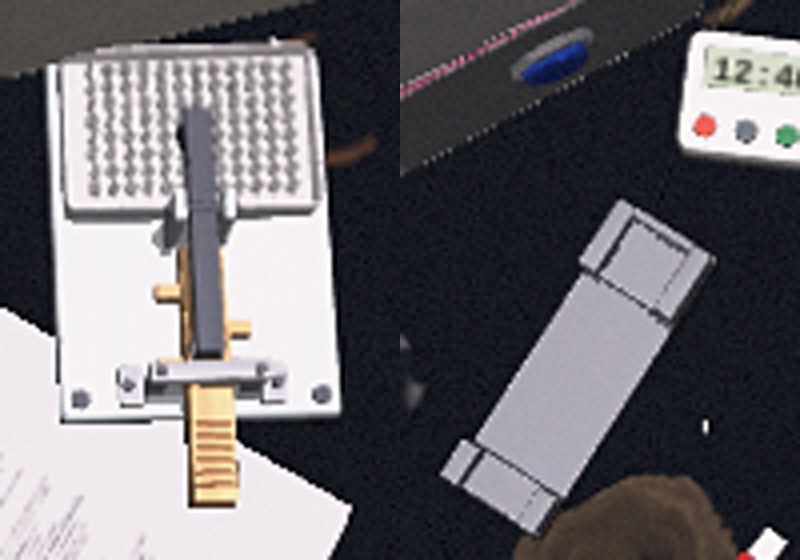

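The zoomed crop shows the gate bridge at crop (215,372) and the tail end at (213,500). Tooth 3 is on the left (+y) and tooth 2 on the right. In the rest, the longer block is the upper one at crop (648,262), so its x axis points down and to the left. I'll measure both.

Run:
```python
from h import *
from scipy.spatial.transform import Rotation as Ro
np.set_printoptions(precision=4,suppress=True)
im=cv2.imread('pics/top0.png');hsv=cv2.cvtColor(im,cv2.COLOR_BGR2HSV)
c,_=ray('top',[[0,0]]);print('cam',c)
A=lambda x,y:(275+x/4-.375,50+y/4-.375); B=lambda x,y:(145+(x-400)/4-.375,155+y/4-.375)
f=onz('top',[A(62,412),A(340,408),A(50,65)],.012);print('base FL FR BL',f,np.linalg.norm(f[0]-f[1]),np.linalg.norm(f[0]-f[2]))
# wood mask tail
m=cv2.inRange(hsv,(8,60,60),(25,255,255));m[:140]=0;m[200:]=0;m[:,:310]=0;m[:,350:]=0
ys,xs=np.nonzero(m);print('wood rows',ys.min(),ys.max())
for r in range(146,178,4):
    q=np.nonzero(m[r])[0]
    if len(q):print(r,q.min(),q.max(),onz('top',[[q.min()-.5,r],[q.max()+.5,r]],.032)[:,:2].ravel())
w=onz('top',[A(190,497),A(236,500),A(190,390),A(236,390)],.032);print('tail top TL,TR, front',w)
r=onz('top',[B(620,200),B(715,260),B(580,263),B(668,322),B(468,440),B(443,475),B(560,497),B(545,530)],.034);print('rest',r)
t=hsv[155:200,205:260]
mt=cv2.inRange(hsv,(0,0,170),(180,60,255));mt[:155]=0;mt[205:]=0;mt[:,:205]=0;mt[:,251:]=0
rc=cv2.minAreaRect(np.argwhere(mt)[:,::-1].astype(np.float32));print('timer',rc,onz('top',cv2.boxPoints(rc),.018))
s=bot.read_state();print(Ro.from_rotvec(s['tcp_rot']).as_matrix())
p=bot.camera_params('wrist');print(p['fx'],p['cx'],p['cy'],p['D']);W=np.array(p['world_to_cam']);T=np.eye(4);T[:3,:3]=Ro.from_rotvec(s['tcp_rot']).as_matrix();T[:3,3]=s['tool_pos'];print(W@T)
```

```text
cam [0.3606 0.0122 0.9607]
base FL FR BL [[ 0.6167 -0.0726  0.012 ]
 [ 0.6206 -0.2102  0.012 ]
 [ 0.7994 -0.0675  0.012 ]] 0.13764806424826095 0.1827903077011207
wood rows 146 176
146 321 332 [ 0.6253 -0.1298  0.6256 -0.1531]
150 321 332 [ 0.6173 -0.1297  0.6176 -0.1529]
154 321 333 [ 0.6093 -0.1295  0.6097 -0.1547]
158 322 333 [ 0.6014 -0.1313  0.6017 -0.1545]
162 322 333 [ 0.5935 -0.1312  0.5938 -0.1544]
166 322 333 [ 0.5856 -0.1311  0.5859 -0.1542]
170 322 334 [ 0.5777 -0.1309  0.578  -0.156 ]
174 322 333 [ 0.5698 -0.1308  0.5701 -0.1539]
tail top TL,TR, front [[ 0.5701 -0.132   0.032 ]
 [ 0.5689 -0.1541  0.032 ]
 [ 0.6231 -0.1329  0.032 ]
 [ 0.6234 -0.1553  0.032 ]]
rest [[0.5075 0.1003 0.034 ]
 [0.4796 0.0551 0.034 ]
 [0.4775 0.1181 0.034 ]
 [0.4504 0.0763 0.034 ]
 [0.3951 0.1669 0.034 ]
 [0.3791 0.1777 0.034 ]
 [0.3697 0.1238 0.034 ]
 [0.3548 0.1301 0.034 ]]
timer ((232.5, 179.0), (36.0, 35.0), 90.0) [[0.5963 0.0744 0.018 ]
 [0.5972 0.0063 0.018 ]
 [0.526  0.0055 0.018 ]
 [0.5252 0.0727 0.018 ]]
[[ 0.9603  0.279  -0.0005]
 [ 0.279  -0.9603  0.002 ]
 [ 0.0001 -0.002  -1.    ]]
310.9449606886984 260.75083380519885 191.2343805474829 [-0.0222  0.      0.      0.      0.    ]
[[ 0.0002  1.      0.0008  0.0004]
 [ 0.9543 -0.0004  0.2988 -0.03  ]
 [ 0.2988  0.0007 -0.9543 -0.1586]
 [ 0.      0.      0.      1.    ]]
```

Run:
```python
from h import *
np.set_printoptions(precision=3,suppress=True)
def tri(a,b):
    c1,d1=ray('top',[a]);c2,d2=ray('scene',[b]);A=np.c_[d1[0],-d2[0]];s=np.linalg.lstsq(A,c2-c1,rcond=None)[0]
    P,Q=c1+s[0]*d1[0],c2+s[1]*d2[0];return (P+Q)/2,np.linalg.norm(P-Q)
print('scene cam',ray('scene',[[0,0]])[0])
print('0412',tri((495,355),(452,101)))
print('screen corner',tri((402,268),(498,82)), tri((402,268),(395,82)))
print('box corner',tri((396,78),(246,54)),tri((473,73),(297,60)))
print('bench edge',onz('top',[(500,160),(400,216),(282,287)],0))
pl=np.array([[.445,-.005,0]]);h=np.radians(-20);d=np.array([np.cos(h),np.sin(h),0])
print('lay px tail,mid,nose',proj('top',[pl[0]-.066*d,pl[0],pl[0]+.066*d]))
print('dev px->z.2',onz('top',[(388,295),(512,225),(430,384)],.2))
```

```text
scene cam [0.272 0.558 0.761]
0412 (array([ 0.248, -0.409,  0.097]), np.float64(0.002566125836826264))
screen corner (array([ 0.29 , -0.164,  0.345]), np.float64(0.1863666689048812)) (array([ 0.375, -0.218,  0.228]), np.float64(0.022496941334972556))
box corner (array([ 0.697, -0.239,  0.175]), np.float64(0.016683462343692956)) (array([ 0.686, -0.4  ,  0.101]), np.float64(0.11767693467994088))
bench edge [[ 0.61  -0.497  0.   ]
 [ 0.495 -0.288  0.   ]
 [ 0.357 -0.057  0.   ]]
lay px tail,mid,nose [[242.846 272.527]
 [254.963 240.065]
 [266.791 208.369]]
dev px->z.2 [[ 0.347 -0.202  0.2  ]
 [ 0.455 -0.401  0.2  ]
 [ 0.219 -0.259  0.2  ]]
```

The display corner triangulates to about z 0.1 to 0.23. I'll lift well above it before traversing.

Emit:
jog_arm(plan=[{"claw": 0, "z": -0.0625}, {"claw": 0, "z": -0.0625}, {"claw": 0, "z": -0.0625}, {"claw": 0, "x": 0.05, "y": -0.0355}, {"claw": 0, "x": 0.05, "y": -0.0355}, {"claw": 0, "x": 0.05, "y": -0.0355}, {"claw": 0, "x": 0.05, "y": -0.0355}, {"claw": 0, "x": 0.05, "y": -0.0355}, {"claw": 0, "x": 0.05, "y": -0.0355}, {"claw": 0, "x": 0.05, "y": -0.0355}], newtons=80)

```text
schema error: expected keys claw, x, y, z, turn
```

Emit:
jog_arm(plan=[{"claw": 0, "x": 0, "y": 0, "z": -0.0625, "turn": 0}, {"claw": 0, "x": 0, "y": 0, "z": -0.0625, "turn": 0}, {"claw": 0, "x": 0, "y": 0, "z": -0.0625, "turn": 0}, {"claw": 0, "x": 0.05, "y": -0.0355, "z": 0, "turn": 0}, {"claw": 0, "x": 0.05, "y": -0.0355, "z": 0, "turn": 0}, {"claw": 0, "x": 0.05, "y": -0.0355, "z": 0, "turn": 0}, {"claw": 0, "x": 0.05, "y": -0.0355, "z": 0, "turn": 0}, {"claw": 0, "x": 0.05, "y": -0.0355, "z": 0, "turn": 0}, {"claw": 0, "x": 0.05, "y": -0.0355, "z": 0, "turn": 0}, {"claw": 0, "x": 0.05, "y": -0.0355, "z": 0, "turn": 0}], newtons=80)

```text
time: 1.35
tool_pos: [0.4559, -0.3101, 0.4183]
tcp_rot: [-3.11, -0.442, 0.001]
wrist_force: [1.2, -0.6, 0.1]
width: 1.0
```

Emit:
jog_arm(plan=[{"claw": 0, "x": 0.044, "y": -0.0454, "z": 0, "turn": 0}, {"claw": 0, "x": 0.044, "y": -0.0454, "z": 0, "turn": 0}, {"claw": 0, "x": 0.044, "y": -0.0454, "z": 0, "turn": 0}, {"claw": 0, "x": 0, "y": 0, "z": 0.06, "turn": 7.3}, {"claw": 0, "x": 0, "y": 0, "z": 0.06, "turn": 7.3}, {"claw": 0, "x": 0, "y": 0, "z": 0.06, "turn": 0}, {"claw": 0, "x": 0, "y": 0, "z": 0.06, "turn": 0}, {"claw": 0, "x": 0, "y": 0, "z": 0, "turn": 0}])

```text
time: 2.35
tool_pos: [0.5377, -0.1445, 0.1724]
tcp_rot: [-3.137, -0.044, 0.02]
wrist_force: [-0.6, 0.2, 0.4]
width: 0.997
```

Run:
```python
from h import *
s=bot.read_state();p=bot.camera_params('wrist');im=bot.read_camera('wrist')
print(s['time'],s['tool_pos'],s['tcp_rot'],s['q'])
cv2.imwrite('pics/w1.png',im[:,:,::-1])
import pickle;pickle.dump(p,open('w1.pkl','wb'))
```

```text
2.35 [ 0.53769886 -0.14449749  0.17237462] [-3.13687689 -0.04399172  0.02029274] [-3.07288553e-01  9.54819861e-02  1.91334534e+00  3.72480497e-05
  1.14641112e+00  1.23544594e+00]
```

View pics/w1.png

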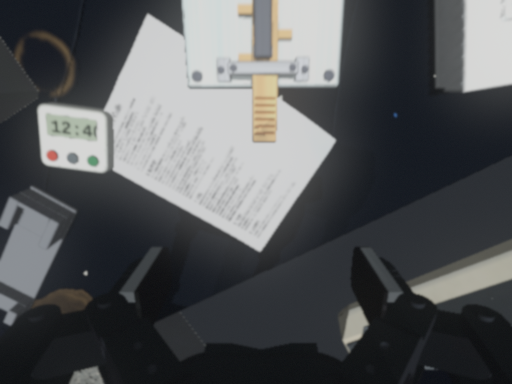

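The wrist view shows the tail end at (264,141), the base's front corners at (190,88) and (338,87), and the posts at about (224,68) and (305,68).

Run:
```python
from h import *
import pickle;p=pickle.load(open('w1.pkl','rb'));np.set_printoptions(precision=4,suppress=True)
im=cv2.imread('pics/w1.png');hsv=cv2.cvtColor(im,cv2.COLOR_BGR2HSV)
m=cv2.inRange(hsv,(8,70,80),(25,255,255));m[:85]=0;m[160:]=0;m[:,:240]=0;m[:,290:]=0
for r in range(90,141,8):
    q=np.nonzero(m[r])[0];w=onz('wrist',[[q.min()-.5,r],[q.max()+.5,r]],.032,p)[:,:2];print(r,q.min(),q.max(),w.ravel(),'mid',w.mean(0))
print('last row',np.nonzero(m.any(1))[0].max(),onz('wrist',[[264,np.nonzero(m.any(1))[0].max()+.5]],.032,p))
f=onz('wrist',[(189,84),(339,83)],.012,p);print(f,f[0]-f[1],f.mean(0))
b=onz('wrist',[(229,78),(300,78),(230,59),(299,58)],.045,p);print('bridge',b)
from scipy.spatial.transform import Rotation as Ro
s=bot.read_state();print(s['tool_pos'],Ro.from_rotvec(s['tcp_rot']).as_matrix())
```

```text
90 255 277 [ 0.6149 -0.1359  0.6155 -0.1557] mid [ 0.6152 -0.1458]
98 254 275 [ 0.6082 -0.1351  0.6088 -0.1543] mid [ 0.6085 -0.1447]
106 254 274 [ 0.6015 -0.1353  0.602  -0.1537] mid [ 0.6018 -0.1445]
114 254 273 [ 0.5947 -0.1354  0.5952 -0.1531] mid [ 0.5949 -0.1443]
122 254 275 [ 0.5877 -0.1356  0.5883 -0.1551] mid [ 0.588  -0.1454]
130 255 274 [ 0.5807 -0.1366  0.5812 -0.1545] mid [ 0.5809 -0.1456]
138 254 274 [ 0.5735 -0.1359  0.5741 -0.1548] mid [ 0.5738 -0.1454]
last row 140 [[ 0.5715 -0.1454  0.032 ]]
[[ 0.6186 -0.0749  0.012 ]
 [ 0.6233 -0.2129  0.012 ]] [-0.0048  0.138   0.    ] [ 0.6209 -0.1439  0.012 ]
bridge [[ 0.6237 -0.1152  0.045 ]
 [ 0.6253 -0.173   0.045 ]
 [ 0.6381 -0.116   0.045 ]
 [ 0.6404 -0.1712  0.045 ]]
[ 0.5408 -0.1455  0.1766] [[ 0.9996  0.028  -0.0057]
 [ 0.028  -0.9996  0.0019]
 [-0.0057 -0.002  -1.    ]]
```

Emit:
jog_arm(plan=[{"claw": 0, "x": 0.048, "y": 0, "z": 0.02, "turn": 0}, {"claw": 0, "x": 0, "y": 0, "z": 0.06, "turn": 0}, {"claw": 0, "x": 0, "y": 0, "z": 0.06, "turn": 0}, {"claw": 0, "x": 0, "y": 0, "z": 0.0225, "turn": 0}, {"claw": 0, "x": 0, "y": 0, "z": 0, "turn": 0}, {"claw": 0, "x": 0, "y": 0, "z": 0, "turn": 0}])

```text
time: 3.15
tool_pos: [0.5943, -0.1459, 0.0201]
tcp_rot: [3.139, 0.044, 0.009]
wrist_force: [0.7, -0.7, -0.1]
width: 1.002
```

Run:
```python
from h import *
s=bot.read_state();im=bot.read_camera('wrist');print(s['time'],s['tool_pos'],s['tcp_rot'],s['wrist_force'])
t=bot.read_camera('top')
cv2.imwrite('pics/w2.png',np.vstack([im[:,:,::-1][40:340],cv2.resize(t[90:190,240:411,::-1],(512,300))]))
```

```text
3.15 [ 0.59425491 -0.14587919  0.02006651] [3.13944839 0.04381792 0.00942699] [ 0.72634518 -0.69259759 -0.09094682]
```

View pics/w2.png

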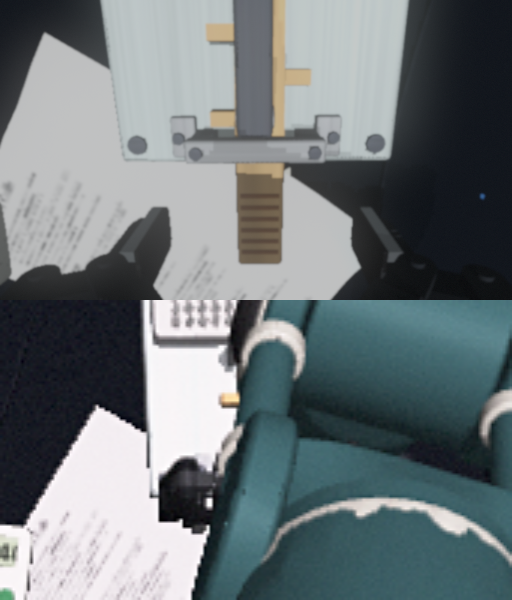

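The jaws straddle the tail symmetrically: fingers at columns 150 and 380, wedge at 260. I'll close on it now.

Emit:
jog_arm(plan=[{"claw": 0, "x": -0.003, "y": 0, "z": 0, "turn": 0}, {"claw": 0.5, "x": 0, "y": 0, "z": 0, "turn": 0}, {"claw": 1, "x": 0, "y": 0, "z": 0, "turn": 0}, {"claw": 1, "x": 0, "y": 0, "z": 0, "turn": 0}, {"claw": 1, "x": 0, "y": 0, "z": 0, "turn": 0}, {"claw": 1, "x": 0, "y": 0, "z": 0, "turn": 0}, {"claw": 1, "x": 0, "y": 0, "z": 0, "turn": 0}, {"claw": 1, "x": 0, "y": 0, "z": 0, "turn": 0}], newtons=80)

```text
time: 4.25
tool_pos: [0.5877, -0.145, 0.0164]
tcp_rot: [3.141, 0.044, -0.0]
wrist_force: [-2.2, -0.1, 3.6]
width: 0.233
```

Emit:
jog_arm(plan=[{"claw": 1, "x": 0, "y": 0.005, "z": 0, "turn": 0}, {"claw": 1, "x": 0, "y": 0, "z": 0, "turn": 0}, {"claw": 1, "x": 0, "y": 0, "z": 0, "turn": 0}, {"claw": 1, "x": 0, "y": 0, "z": 0, "turn": 0}])

```text
time: 4.75
tool_pos: [0.588, -0.1488, 0.0164]
tcp_rot: [-3.14, -0.044, 0.0]
wrist_force: [-1.1, 5.9, 4.4]
width: 0.234
```

Emit:
jog_arm(plan=[{"claw": 1, "x": -0.006, "y": 0.001, "z": 0, "turn": 0}, {"claw": 1, "x": -0.006, "y": 0, "z": 0, "turn": 0}, {"claw": 1, "x": -0.006, "y": 0, "z": 0, "turn": 0}, {"claw": 1, "x": 0, "y": 0, "z": 0, "turn": 0}, {"claw": 1, "x": 0, "y": 0, "z": 0, "turn": 0}, {"claw": 1, "x": 0, "y": 0, "z": 0, "turn": 0}])

```text
time: 5.5
tool_pos: [0.5727, -0.152, 0.0168]
tcp_rot: [3.14, 0.044, 0.01]
wrist_force: [10.1, 0.4, -5.2]
width: 0.236
```

Run:
```python
from h import *
s=bot.read_state();im=bot.read_camera('wrist');print(s['time'],s['tool_pos'],s['wrist_force'])
cv2.imwrite('pics/w3.png',cv2.resize(im[:300,100:420,::-1],None,fx=2,fy=2))
```

```text
5.5 [ 0.57269199 -0.15204872  0.01678537] [10.11659714  0.35678029 -5.18055251]
```

View pics/w3.png

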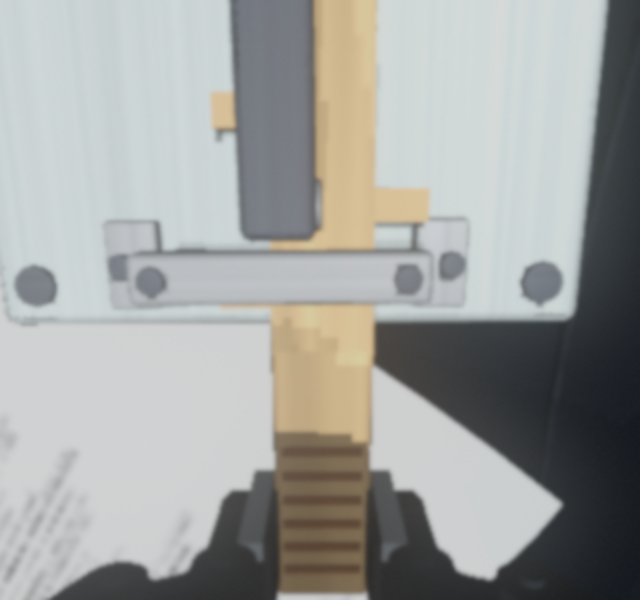

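The wedge is following at about 10 N. Tooth 1 is almost out under the bridge, and tooth 2 at (400,205) still sits behind the right post. I'll pull slightly further, then shift to the other side.

Emit:
jog_arm(plan=[{"claw": 1, "x": -0.003, "y": 0, "z": 0, "turn": 0}, {"claw": 1, "x": 0, "y": 0, "z": 0, "turn": 0}, {"claw": 1, "x": 0, "y": 0, "z": 0, "turn": 0}])

```text
time: 5.92
tool_pos: [0.5723, -0.1522, 0.0172]
tcp_rot: [3.139, 0.044, 0.018]
wrist_force: [15.7, 0.6, -9.4]
width: 0.233
```

Run:
```python
from h import *
np.set_printoptions(precision=4,suppress=True)
s=bot.read_state();p=bot.camera_params('wrist');im=bot.read_camera('wrist')[:,:,::-1];print(s['time'],s['tool_pos'],s['wrist_force'])
cv2.imwrite('pics/w4.png',im)
hsv=cv2.cvtColor(im,cv2.COLOR_BGR2HSV);m=cv2.inRange(hsv,(8,70,80),(25,255,255));m[:,:180]=0;m[:,330:]=0;m[170:]=0
for r in range(30,165,3):
    q=np.nonzero(m[r])[0]
    if len(q):print(r,q.min(),q.max(),end='; ')
```

```text
5.925 [ 0.5723 -0.1522  0.0172] [15.7451  0.5597 -9.3588]
30 257 284; 33 257 284; 36 257 283; 39 257 284; 42 257 284; 45 257 285; 48 208 285; 51 207 285; 54 207 285; 57 207 285; 60 208 285; 63 208 285; 66 257 285; 69 257 285; 72 257 285; 75 257 285; 78 258 285; 81 258 285; 84 258 285; 87 258 284; 90 261 284; 93 261 285; 96 261 311; 99 261 311; 102 261 311; 105 261 311; 108 261 311; 111 261 285; 114 258 284; 117 256 284; 120 237 284; 153 236 284; 156 237 284; 159 237 285; 162 237 286;
```

Run:
```python
from h import *
np.set_printoptions(precision=4,suppress=True)
p=bot.camera_params('wrist');im=cv2.imread('pics/w4.png')
t=onz('wrist',[(298,95),(298,110.5),(311.5,103),(215,47),(215,65),(207,55)],.021,p)
print('t2 nose,tail,tip; t3 nose,tail,tip\n',t)
print('front edge base',onz('wrist',[(110,159),(380,159)],.012,p))
print('bar sides z.03',onz('wrist',[(236.5,155),(286,155)],.032,p))
cv2.imwrite('pics/w4z.png',cv2.resize(im[85:175,140:350],None,fx=3.8,fy=3.8,interpolation=cv2.INTER_CUBIC))
```

```text
t2 nose,tail,tip; t3 nose,tail,tip
 [[ 0.6482 -0.1658  0.021 ]
 [ 0.6418 -0.1662  0.021 ]
 [ 0.6451 -0.1718  0.021 ]
 [ 0.6663 -0.1304  0.021 ]
 [ 0.6593 -0.1303  0.021 ]
 [ 0.6631 -0.127   0.021 ]]
front edge base [[ 0.6162 -0.0774  0.012 ]
 [ 0.6199 -0.2085  0.012 ]]
bar sides z.03 [[ 0.6234 -0.1403  0.032 ]
 [ 0.624  -0.161   0.032 ]]
```

View pics/w4z.png

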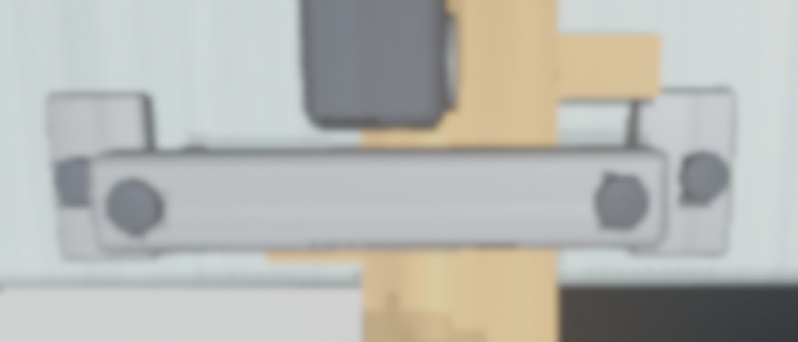

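Tooth 2's rear edge is about 5 mm short of the post, but its tip is touching the post's foot. Tooth 1 is out in front of the left post, at crop (310,258). Now I'll ease the wedge over to the +y side.

Emit:
jog_arm(plan=[{"claw": 1, "x": 0, "y": -0.004, "z": 0, "turn": 0}, {"claw": 1, "x": 0, "y": -0.003, "z": 0, "turn": 0}, {"claw": 1, "x": 0, "y": 0, "z": 0, "turn": 0}, {"claw": 1, "x": 0, "y": 0, "z": 0, "turn": 0}])

```text
time: 6.48
tool_pos: [0.5667, -0.145, 0.0165]
tcp_rot: [3.141, 0.043, 0.001]
wrist_force: [1.6, -1.9, 1.0]
width: 0.236
```

Emit:
jog_arm(plan=[{"claw": 1, "x": 0.001, "y": -0.003, "z": 0, "turn": 0}, {"claw": 1, "x": 0, "y": -0.003, "z": 0, "turn": 0}, {"claw": 1, "x": 0, "y": 0, "z": 0, "turn": 0}, {"claw": 1, "x": 0, "y": 0, "z": 0, "turn": 0}])

```text
time: 6.98
tool_pos: [0.5668, -0.1389, 0.0163]
tcp_rot: [3.141, 0.044, -0.002]
wrist_force: [-0.9, -4.2, 2.5]
width: 0.234
```

Emit:
jog_arm(plan=[{"claw": 1, "x": -0.006, "y": 0, "z": 0, "turn": 0}, {"claw": 1, "x": -0.006, "y": 0, "z": 0, "turn": 0}, {"claw": 1, "x": -0.004, "y": 0, "z": 0, "turn": 0}, {"claw": 1, "x": 0, "y": 0, "z": 0, "turn": 0}, {"claw": 1, "x": 0, "y": 0, "z": 0, "turn": 0}, {"claw": 1, "x": 0, "y": 0, "z": 0, "turn": 0}])

```text
time: 7.72
tool_pos: [0.5504, -0.1385, 0.0159]
tcp_rot: [-3.14, -0.044, 0.004]
wrist_force: [-3.0, 1.2, 4.8]
width: 0.234
```

Emit:
jog_arm(plan=[{"claw": 1, "x": 0, "y": 0.005, "z": 0, "turn": 0}, {"claw": 1, "x": 0, "y": 0.004, "z": 0, "turn": 0}, {"claw": 1, "x": 0, "y": 0.004, "z": 0, "turn": 0}, {"claw": 1, "x": 0, "y": 0, "z": 0, "turn": 0}, {"claw": 1, "x": 0, "y": 0, "z": 0, "turn": 0}])

```text
time: 8.35
tool_pos: [0.552, -0.1512, 0.0161]
tcp_rot: [-3.14, -0.045, 0.001]
wrist_force: [0.5, 6.2, 3.8]
width: 0.236
```

Emit:
jog_arm(plan=[{"claw": 1, "x": -0.006, "y": 0, "z": 0, "turn": 0}, {"claw": 1, "x": -0.006, "y": 0, "z": 0, "turn": 0}, {"claw": 1, "x": -0.006, "y": 0, "z": 0, "turn": 0}, {"claw": 1, "x": -0.004, "y": 0, "z": 0, "turn": 0}, {"claw": 1, "x": 0, "y": 0, "z": 0, "turn": 0}, {"claw": 1, "x": 0, "y": 0, "z": 0, "turn": 0}])

```text
time: 9.1
tool_pos: [0.5293, -0.1528, 0.0161]
tcp_rot: [3.141, 0.044, -0.002]
wrist_force: [-1.5, -0.3, 1.0]
width: 0.23
```

Emit:
jog_arm(plan=[{"claw": 1, "x": -0.002, "y": -0.005, "z": 0, "turn": 0}, {"claw": 1, "x": -0.01, "y": 0, "z": 0, "turn": 0}, {"claw": 1, "x": -0.01, "y": 0, "z": 0, "turn": 0}, {"claw": 1, "x": -0.012, "y": 0, "z": 0, "turn": 0}, {"claw": 1, "x": -0.012, "y": 0, "z": 0, "turn": 0}, {"claw": 1, "x": 0, "y": 0, "z": 0, "turn": 0}])

```text
time: 9.85
tool_pos: [0.482, -0.1486, 0.0158]
tcp_rot: [-3.141, -0.043, 0.003]
wrist_force: [-0.0, -0.5, -1.3]
width: 0.234
```

Run:
```python
from h import *
s=bot.read_state();im=bot.read_camera('wrist');print(s['time'],s['tool_pos'],s['tcp_rot'],s['wrist_force'],s['q'])
cv2.imwrite('pics/w5.png',im[:,:,::-1])
```

```text
9.85 [ 0.48196381 -0.14855423  0.01576873] [-3.14065112e+00 -4.29834811e-02  2.83561343e-03] [-0.03240271 -0.54995485 -1.29795952] [-3.48354575e-01  1.87127572e-01  2.14443023e+00 -4.85994601e-05
  8.11952231e-01  1.19510460e+00]
```

View pics/w5.png

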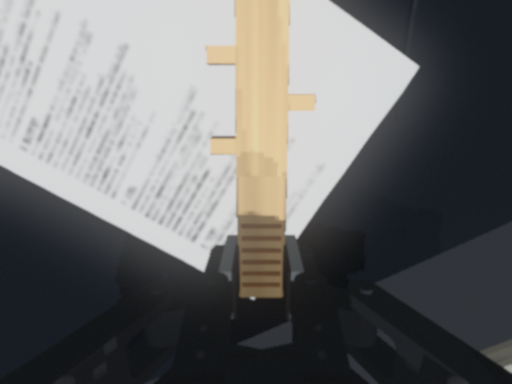

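The wedge is clear, held level by the tail, with all teeth visible at rows 55, 102 and 146. I'll lift it, carry it to open worktop and lay it down.

Emit:
jog_arm(plan=[{"claw": 1, "x": 0, "y": 0, "z": -0.03, "turn": 0}, {"claw": 1, "x": 0, "y": 0, "z": -0.03, "turn": 0}, {"claw": 1, "x": -0.0255, "y": -0.055, "z": 0, "turn": 0}, {"claw": 1, "x": -0.0255, "y": -0.055, "z": 0, "turn": 0}, {"claw": 1, "x": -0.0255, "y": -0.055, "z": 0, "turn": 0}, {"claw": 1, "x": 0, "y": 0, "z": 0, "turn": 7}, {"claw": 1, "x": 0, "y": 0, "z": 0, "turn": 7}, {"claw": 1, "x": 0, "y": 0, "z": 0.03, "turn": 7}, {"claw": 1, "x": 0, "y": 0, "z": 0, "turn": 0}, {"claw": 1, "x": 0, "y": 0, "z": 0, "turn": 0}])

```text
time: 11.15
tool_pos: [0.4032, 0.0139, 0.0468]
tcp_rot: [-3.097, 0.526, -0.0]
wrist_force: [-1.0, -0.2, -1.6]
width: 0.235
```

Run:
```python
from h import *
s=bot.read_state();print(s['time'],s['tool_pos'],s['tcp_rot'],s['wrist_force'],s['width'],s['q'])
```

```text
11.15 [0.40318742 0.01394962 0.04675776] [-3.09713009e+00  5.26266376e-01 -2.72084046e-04] [-1.04600797 -0.16537546 -1.60410163] 0.23499708254919982 [-2.72135614e-02 -5.31024214e-02  2.33038120e+00  5.77299423e-05
  8.64132686e-01  1.88017137e+00]
```

Emit:
jog_arm(plan=[{"claw": 1, "x": 0, "y": 0, "z": 0.02, "turn": 0}, {"claw": 1, "x": 0, "y": 0, "z": 0.014, "turn": 0}, {"claw": 1, "x": 0, "y": 0, "z": 0.006, "turn": 0}, {"claw": 1, "x": 0, "y": 0, "z": 0, "turn": 0}, {"claw": 1, "x": 0, "y": 0, "z": 0, "turn": 0}, {"claw": 1, "x": 0, "y": 0, "z": 0, "turn": 0}])

```text
time: 11.9
tool_pos: [0.4034, 0.0139, 0.0068]
tcp_rot: [-3.097, 0.529, -0.002]
wrist_force: [0.5, 0.1, -1.2]
width: 0.232
```

Emit:
jog_arm(plan=[{"claw": 1, "x": 0, "y": 0, "z": 0.002, "turn": 0}, {"claw": 1, "x": 0, "y": 0, "z": 0.001, "turn": 0}, {"claw": 1, "x": 0, "y": 0, "z": 0, "turn": 0}, {"claw": 1, "x": 0, "y": 0, "z": 0, "turn": 0}])

```text
time: 12.4
tool_pos: [0.4033, 0.014, 0.0045]
tcp_rot: [-3.097, 0.529, -0.0]
wrist_force: [-4.1, -0.4, 11.5]
width: 0.232
```

Emit:
jog_arm(plan=[{"claw": 0.65, "x": 0, "y": 0, "z": 0, "turn": 0}, {"claw": 0.3, "x": 0, "y": 0, "z": 0, "turn": 0}, {"claw": 0.3, "x": 0, "y": 0, "z": 0, "turn": 0}, {"claw": 0.3, "x": 0, "y": 0, "z": 0, "turn": 0}, {"claw": 0.3, "x": 0, "y": 0, "z": -0.03, "turn": 0}, {"claw": 0.3, "x": 0, "y": 0, "z": -0.04, "turn": 0}, {"claw": 0.3, "x": 0.005, "y": 0, "z": -0.05, "turn": 0}, {"claw": 0.3, "x": 0.005, "y": 0, "z": -0.05, "turn": 0}, {"claw": 0.3, "x": 0, "y": 0, "z": 0, "turn": 0}, {"claw": 0.3, "x": 0, "y": 0, "z": 0, "turn": 0}])

```text
time: 13.65
tool_pos: [0.4119, 0.0107, 0.1729]
tcp_rot: [3.097, -0.529, -0.001]
wrist_force: [-0.5, -0.1, -0.5]
width: 0.701
```

Run:
```python
from h import *
import pickle
s=bot.read_state();p=bot.camera_params('wrist');im=bot.read_camera('wrist');print(s['time'],s['tool_pos'],s['tcp_rot'],s['width'])
cv2.imwrite('pics/w6.png',im[:,:,::-1]);pickle.dump(p,open('w6.pkl','wb'))
```

```text
13.65 [0.41186606 0.01065053 0.1728964 ] [ 3.09665361e+00 -5.29293338e-01 -5.34348882e-04] 0.700776804888791
```

View pics/w6.png

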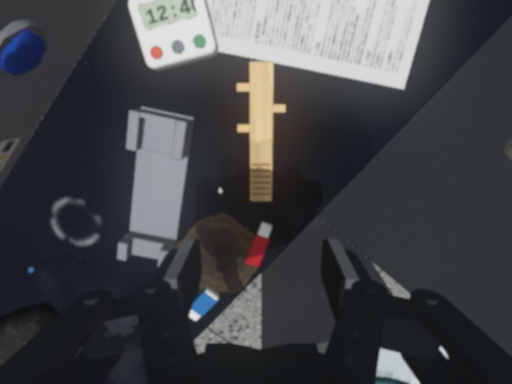

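The wedge is lying flat, teeth down, with its tail at (261,201) and its nose at (261,63). The rest is fully in view: long block at (160,135), short block at (143,250). I'll measure both and enlarge the rest.

Run:
```python
from h import *
import pickle;p=pickle.load(open('w6.pkl','rb'));np.set_printoptions(precision=4,suppress=True)
im=cv2.imread('pics/w6.png');hsv=cv2.cvtColor(im,cv2.COLOR_BGR2HSV)
m=cv2.inRange(hsv,(8,70,60),(28,255,255));m[:50]=0;m[210:]=0;m[:,:230]=0;m[:,292:]=0
ys=np.nonzero(m.any(1))[0];print('rows',ys.min(),ys.max())
for r in (170,180,190,198):
    q=np.nonzero(m[r])[0];w=onz('wrist',[[q.min()-.5,r],[q.max()+.5,r]],.02,p)[:,:2];print(r,q.min(),q.max(),w.mean(0),np.linalg.norm(w[0]-w[1]))
t=onz('wrist',[[261,ys.max()+.5]],.02,p)[0];n=onz('wrist',[[261.5,ys.min()-.5]],.009,p)[0];print('tail',t,'nose',n,np.linalg.norm((t-n)[:2]),np.degrees(np.arctan2(*(n-t)[[1,0]])),'grip',t[:2]+.046*(n-t)[:2]/np.linalg.norm((n-t)[:2]))
g=cv2.resize(im[95:275,105:205],None,fx=3.3,fy=3.3,interpolation=cv2.INTER_CUBIC);g=cv2.convertScaleAbs(g,alpha=1.3)
g=np.hstack([g[:300],g[294:594]]);cv2.imwrite('pics/w6z.png',g)
```

```text
rows 61 201
170 249 273 [0.4165 0.009 ] 0.024365248347003404
180 249 272 [0.4071 0.0128] 0.023622493175652928
190 249 272 [0.3974 0.0162] 0.023860092429462892
198 249 272 [0.3895 0.019 ] 0.024054440575952168
tail [0.3858 0.0198 0.02  ] nose [ 0.5109 -0.0247  0.009 ] 0.13278193140744174 -19.572055651921435 grip [0.4291 0.0044]
```

View pics/w6z.png

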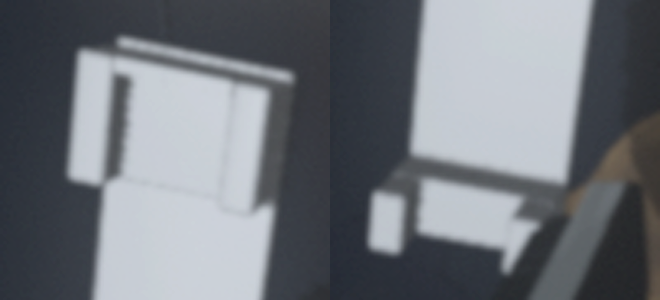

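```bash
cat > rest.py <<'E'
from h import *
from scipy.spatial.transform import Rotation as Ro
def fit(M,X):
    M=np.array(M,float);X=np.array(X,float)
    cm,cx=M.mean(0),X.mean(0);U,_,Vt=np.linalg.svd((M-cm).T@(X-cx));R=(U@np.diag([1,np.linalg.det(U@Vt)])@Vt).T
    t=cx-R@cm;return t,np.degrees(np.arctan2(R[1,0],R[0,0])),(X-(M@R.T+t))*1e3
E
python3 - <<'E'
from rest import *
import pickle;p=pickle.load(open('w6.pkl','rb'));np.set_printoptions(precision=4,suppress=True)
c=np.array([(80,50),(270,88),(68,180),(255,212),(42,484),(38,544)],float)
px=np.array([105,95])+(c+.5)/3.3-.5
M=np.array([(-78,-26),(-78,26),(-42,-26),(-42,26),(54,-26),(74,-26)])/1e3
X=onz('wrist',px,.034,p)[:,:2];print(X);print(*fit(M,X))
B=lambda x,y:(145+(x-400)/4-.375,155+y/4-.375)
T=onz('top',[B(620,200),B(715,260),B(580,263),B(668,322),B(468,440),B(443,475)],.034)[:,:2]
M2=M.copy();M2[:, 1]*=1
# left side in the top view is +x/+y world side
for sgn in (1,-1):
    M3=M*[1,1];M3[:,1]*=sgn;t,h,r=fit(M3,T);print('top',sgn,t,h,np.abs(r).max(),'\n',r)
E
```

```text
[[0.5097 0.0996]
 [0.4835 0.0556]
 [0.4793 0.1184]
 [0.4537 0.073 ]
 [0.3983 0.1684]
 [0.3802 0.1792]]
[0.4303 0.118 ] 148.6718540293745 [[-0.7778 -0.0611]
 [ 0.0469  0.3534]
 [-0.4188  0.0548]
 [ 1.0182 -0.9268]
 [ 0.5535  0.0881]
 [-0.4219  0.4916]]
top 1 [0.4278 0.118 ] 148.76515059532315 2.3570495515667087 
 [[-0.3875  0.4981]
 [-1.3325 -0.2452]
 [ 0.3812 -0.3486]
 [ 0.1838  2.357 ]
 [ 0.0271 -1.3312]
 [ 1.1279 -0.9302]]
top -1 [0.445 0.136] 123.99178377475246 43.436772688735495 
 [[ 40.5332  43.4368]
 [-30.4904 -30.8409]
 [ 30.6468  31.4095]
 [-39.6292 -39.4192]
 [  1.8792   0.6121]
 [ -2.9396  -5.1983]]
```

Rest fit: origin (0.430, 0.118), heading 148.7°, residuals under 1.4 mm, and it agrees with the top view. Now I'll take the wedge again at x = -20 mm.

Emit:
jog_arm(plan=[{"claw": 0.3, "x": 0.019, "y": 0, "z": 0.03, "turn": 0}, {"claw": 0.3, "x": 0, "y": 0, "z": 0.05, "turn": 0}, {"claw": 0.3, "x": 0, "y": 0, "z": 0.05, "turn": 0}, {"claw": 0.3, "x": 0, "y": 0, "z": 0.03, "turn": 0}, {"claw": 0.3, "x": 0, "y": 0, "z": 0.007, "turn": 0}, {"claw": 0.3, "x": 0, "y": 0, "z": 0, "turn": 0}, {"claw": 0.3, "x": 0, "y": 0, "z": 0, "turn": 0}, {"claw": 0.3, "x": 0, "y": 0, "z": 0, "turn": 0}], newtons=70)

```text
time: 14.7
tool_pos: [0.4316, 0.0043, 0.0077]
tcp_rot: [-3.096, 0.529, -0.005]
wrist_force: [-0.1, 0.3, -0.6]
width: 0.702
```

Emit:
jog_arm(plan=[{"claw": 0.3, "x": -0.001, "y": 0, "z": 0.002, "turn": 0}, {"claw": 0.6, "x": 0, "y": 0, "z": 0, "turn": 0}, {"claw": 1, "x": 0, "y": 0, "z": 0, "turn": 0}, {"claw": 1, "x": 0, "y": 0, "z": 0, "turn": 0}, {"claw": 1, "x": 0, "y": 0, "z": 0, "turn": 0}, {"claw": 1, "x": 0, "y": 0, "z": 0, "turn": 0}])

```text
time: 15.45
tool_pos: [0.4295, 0.0047, 0.0047]
tcp_rot: [-3.097, 0.529, -0.0]
wrist_force: [-2.3, -0.1, 5.0]
width: 0.238
```

Emit:
jog_arm(plan=[{"claw": 1, "x": 0, "y": 0, "z": -0.04, "turn": 0}, {"claw": 1, "x": 0, "y": 0, "z": -0.04, "turn": 0}, {"claw": 1, "x": 0, "y": 0, "z": 0, "turn": -10.5}, {"claw": 1, "x": 0, "y": 0, "z": 0, "turn": -10.5}, {"claw": 1, "x": 0, "y": 0, "z": 0, "turn": -10.5}, {"claw": 1, "x": 0, "y": 0, "z": 0, "turn": -10.5}, {"claw": 1, "x": 0, "y": 0, "z": 0, "turn": -10.5}, {"claw": 1, "x": 0, "y": 0, "z": 0, "turn": -10.5}, {"claw": 1, "x": 0, "y": 0, "z": 0, "turn": -10.5}, {"claw": 1, "x": 0, "y": 0, "z": 0, "turn": -10.5}])

```text
time: 16.7
tool_pos: [0.4286, 0.0046, 0.0836]
tcp_rot: [-2.65, -1.687, 0.002]
wrist_force: [0.2, -0.4, -1.3]
width: 0.233
```

Emit:
jog_arm(plan=[{"claw": 1, "x": 0, "y": 0, "z": 0, "turn": -10.5}, {"claw": 1, "x": 0, "y": 0, "z": 0, "turn": -10.5}, {"claw": 1, "x": 0, "y": 0, "z": 0, "turn": -10.5}, {"claw": 1, "x": 0, "y": 0, "z": 0, "turn": -10.5}, {"claw": 1, "x": 0, "y": 0, "z": 0, "turn": -10.5}, {"claw": 1, "x": 0, "y": 0, "z": 0, "turn": -10.5}, {"claw": 1, "x": 0, "y": 0, "z": 0, "turn": -10.5}, {"claw": 1, "x": 0, "y": 0, "z": 0, "turn": -10.5}, {"claw": 1, "x": 0, "y": 0, "z": 0, "turn": 0}])

```text
time: 17.82
tool_pos: [0.4287, 0.0047, 0.0837]
tcp_rot: [-0.853, -3.023, 0.0]
wrist_force: [-0.1, 0.1, -1.7]
width: 0.236
```

Emit:
jog_arm(plan=[{"claw": 1, "x": 0.019, "y": 0.0485, "z": 0, "turn": 0}, {"claw": 1, "x": 0.019, "y": 0.0485, "z": 0, "turn": 0}, {"claw": 1, "x": 0, "y": 0, "z": 0, "turn": 0}, {"claw": 1, "x": 0, "y": 0, "z": 0, "turn": 0}])

```text
time: 18.32
tool_pos: [0.4467, 0.1071, 0.0838]
tcp_rot: [-0.851, -3.023, 0.001]
wrist_force: [0.0, -0.9, -0.6]
width: 0.239
```

Run:
```python
from h import *
import pickle
from scipy.spatial.transform import Rotation as Ro
s=bot.read_state();p=bot.camera_params('wrist');im=bot.read_camera('wrist');R=Ro.from_rotvec(s['tcp_rot']).as_matrix()
print(s['time'],s['tool_pos'],np.degrees(np.arctan2(R[1,0],R[0,0])),R[:,2],s['width'],s['wrist_force'])
cv2.imwrite('pics/w7.png',cv2.convertScaleAbs(im[:,:,::-1],alpha=1.3));pickle.dump(p,open('w7.pkl','wb'))
```

```text
18.325 [0.44674193 0.1071393  0.08381457] 148.5607082995784 [-1.11363018e-03 -6.35638996e-04 -9.99999178e-01] 0.23909070833305032 [ 0.01815657 -0.91349708 -0.61983285]
```

View pics/w7.png

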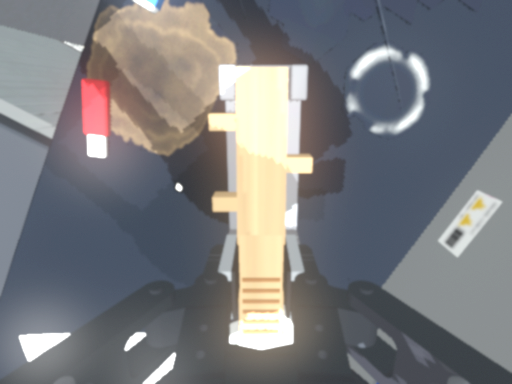

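The wedge sits over the rest with its nose between the short block's rims (columns 220 to 308) and its tail over the long block. I'll check the rim centre numerically.

Run:
```python
from h import *
import pickle;p=pickle.load(open('w7.pkl','rb'));np.set_printoptions(precision=4,suppress=True)
t=np.array([.44674,.10714]);h=np.radians(148.56);R=np.array([[np.cos(h),-np.sin(h)],[np.sin(h),np.cos(h)]])
X=onz('wrist',[(219.5,66),(308,66),(221,98),(307,98)],.034,p)[:,:2]
print('rims in wedge frame (mm, TCP at -20.4)',(X-t)@R*1e3+[-20.4,0])
N=onz('wrist',[(238,67),(285,67)],.084-.0047+.009,p)[:,:2];print('nose',(N-t)@R*1e3+[-20.4,0])
```

```text
rims in wedge frame (mm, TCP at -20.4) [[ 72.2248  23.8559]
 [ 72.2421 -27.2535]
 [ 54.4403  23.6272]
 [ 54.4581 -27.4261]]
nose [[ 67.3838   9.4434]
 [ 67.388  -10.0446]]
```

Emit:
jog_arm(plan=[{"claw": 1, "x": 0, "y": 0.001, "z": 0.02, "turn": 0}, {"claw": 1, "x": 0, "y": 0, "z": 0.02, "turn": 0}, {"claw": 1, "x": 0, "y": 0, "z": 0.01, "turn": 0}, {"claw": 1, "x": 0, "y": 0, "z": 0.005, "turn": 0}, {"claw": 1, "x": 0, "y": 0, "z": 0, "turn": 0}, {"claw": 1, "x": 0, "y": 0, "z": 0, "turn": 0}])

```text
time: 19.12
tool_pos: [0.4485, 0.1081, 0.03]
tcp_rot: [0.85, 3.023, 0.001]
wrist_force: [1.0, 0.2, -1.6]
width: 0.237
```

Emit:
jog_arm(plan=[{"claw": 1, "x": 0.001, "y": 0, "z": 0.003, "turn": 0}, {"claw": 1, "x": 0, "y": 0, "z": 0.002, "turn": 0}, {"claw": 1, "x": 0, "y": 0, "z": 0, "turn": 0}, {"claw": 1, "x": 0, "y": 0, "z": 0, "turn": 0}])

```text
time: 19.62
tool_pos: [0.4471, 0.1088, 0.0247]
tcp_rot: [0.85, 3.024, 0.0]
wrist_force: [-2.9, 0.6, 3.9]
width: 0.235
```

Emit:
jog_arm(plan=[{"claw": 0.65, "x": 0, "y": 0, "z": 0, "turn": 0}, {"claw": 0.3, "x": 0, "y": 0, "z": 0, "turn": 0}, {"claw": 0.3, "x": 0, "y": 0, "z": 0, "turn": 0}, {"claw": 0.3, "x": 0, "y": 0, "z": 0, "turn": 0}, {"claw": 0.3, "x": 0, "y": 0, "z": -0.03, "turn": 0}, {"claw": 0.3, "x": 0, "y": 0, "z": -0.04, "turn": 0}, {"claw": 0.3, "x": 0, "y": 0, "z": -0.05, "turn": 0}, {"claw": 0.3, "x": -0.04, "y": 0, "z": -0.04, "turn": 0}, {"claw": 0.3, "x": -0.04, "y": 0, "z": 0, "turn": 0}, {"claw": 0.3, "x": 0, "y": 0, "z": 0, "turn": 0}])

```text
time: 20.88
tool_pos: [0.5177, 0.0658, 0.1853]
tcp_rot: [0.852, 3.021, 0.001]
wrist_force: [-0.2, 0.1, -0.3]
width: 0.702
```

Run:
```python
from h import *
np.set_printoptions(precision=4,suppress=True)
s=bot.read_state();p=bot.camera_params('wrist');im=bot.read_camera('wrist')[:,:,::-1];t=bot.read_camera('top')[:,:,::-1]
print(s['time'],s['tool_pos'],s['wrist_force'],s['width'])
cv2.imwrite('pics/w8.png',np.hstack([cv2.convertScaleAbs(im[:,100:450],alpha=1.2),cv2.resize(t[140:300,130:310],(432,384))]))
mt=cv2.inRange(cv2.cvtColor(t,cv2.COLOR_BGR2HSV),(0,0,170),(180,60,255));mt[:155]=0;mt[205:]=0;mt[:,:205]=0;mt[:,251:]=0
a=np.argwhere(mt);print('timer rows',a.min(0),a.max(0),a.mean(0));o=cv2.imread('pics/top0.png')
mo=cv2.inRange(cv2.cvtColor(o,cv2.COLOR_BGR2HSV),(0,0,170),(180,60,255));mo[:155]=0;mo[205:]=0;mo[:,:205]=0;mo[:,251:]=0
b=np.argwhere(mo);print('before',b.min(0),b.max(0),b.mean(0))
```

```text
20.875 [0.5177 0.0658 0.1853] [-0.1661  0.0984 -0.3372] 0.7017255558121553
timer rows [165 233] [177 234] [171.75   233.8125]
before [161 215] [197 250] [178.5391 233.2013]
```

View pics/w8.png

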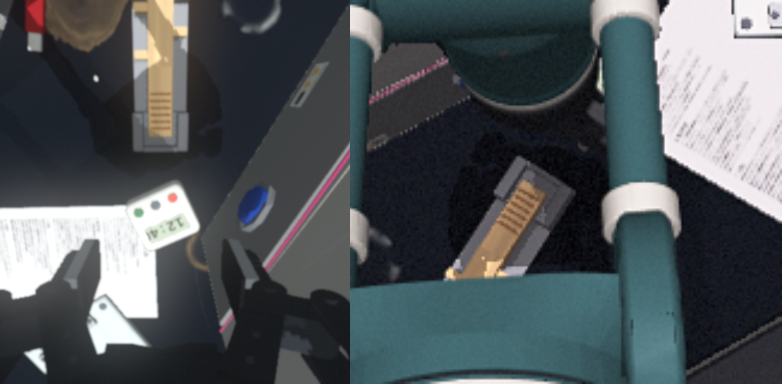

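The wedge lies in both notches with its tail in the long block. I'll clear the arm from the top view for a final numeric check.

Emit:
jog_arm(plan=[{"claw": 0.3, "x": 0, "y": 0, "z": -0.06, "turn": 0}, {"claw": 0.3, "x": 0, "y": 0, "z": -0.06, "turn": 0}, {"claw": 0.3, "x": -0.0176, "y": -0.0478, "z": 0, "turn": 0}, {"claw": 0.3, "x": -0.0176, "y": -0.0478, "z": 0, "turn": 0}, {"claw": 0.3, "x": -0.0176, "y": -0.0478, "z": 0, "turn": 0}, {"claw": 0.3, "x": -0.0176, "y": -0.0478, "z": 0, "turn": 0}, {"claw": 0.3, "x": -0.0176, "y": -0.0478, "z": 0, "turn": 0}, {"claw": 0.3, "x": -0.0176, "y": -0.0478, "z": 0, "turn": 0}, {"claw": 0.3, "x": 0, "y": 0, "z": 0, "turn": 0}, {"claw": 0.3, "x": 0, "y": 0, "z": 0, "turn": 0}])

```text
time: 22.22
tool_pos: [0.4554, -0.2317, 0.3035]
tcp_rot: [-0.85, -3.023, -0.002]
wrist_force: [0.0, 0.3, 0.4]
width: 0.704
```

Run:
```python
from h import *
np.set_printoptions(precision=4,suppress=True)
s=bot.read_state();t=bot.read_camera('top')[:,:,::-1].copy();o=cv2.imread('pics/top0.png');print(s['time'],s['tool_pos'])
cv2.imwrite('pics/t9.png',t)
for im in(o,t):
    hsv=cv2.cvtColor(im,cv2.COLOR_BGR2HSV)
    m=cv2.inRange(hsv,(0,0,140),(180,70,255));m[:155]=0;m[205:]=0;m[:,:205]=0;m[:,248:]=0;a=np.argwhere(m);print('timer',a.min(0),a.max(0),a.mean(0),len(a))
    r=im[158:200,208:248].astype(int)
print('timer diff',np.abs(t[158:200,208:246].astype(int)-o[158:200,208:246]).mean())
hsv=cv2.cvtColor(t,cv2.COLOR_BGR2HSV);m=cv2.inRange(hsv,(8,70,60),(28,255,255))
reg=np.zeros_like(m);q=proj('top',[[*(np.array([.430,.118])+np.array([[-.8545,-.5195],[.5195,-.8545]])@np.array(c)),.034] for c in((-.08,-.028),(-.08,.028),(.08,.028),(.08,-.028))]);cv2.fillPoly(reg,[q.astype(int)],255);m&=reg
ys,xs=np.nonzero(m);P=onz('top',np.c_[xs,ys],.036)[:,:2];L=(P-[.430,.118])@np.array([[-.8545,-.5195],[.5195,-.8545]])*1e3
print(len(L),'rest-frame x',L[:,0].min(),L[:,0].max())
for lo,hi in((-66,-45),(-35,-5),(12,18),(31,38),(50,66)):
    k=L[(L[:,0]>lo)&(L[:,0]<hi)];print(lo,hi,len(k),k[:,1].min() if len(k) else '',k[:,1].max() if len(k) else '')
```

```text
22.225 [ 0.4554 -0.2317  0.3035]
timer [163 215] [195 247] [178.4599 231.5006] 861
timer [163 215] [195 247] [178.4342 231.5006] 859
timer diff 2.382205513784461
968 rest-frame x -62.15407212895327 80.35229064341037
-66 -45 106 -11.572335713026884 11.349585621620381
-35 -5 199 -11.959142452800007 11.74189802843777
12 18 46 -10.971740380726224 22.05322585000549
31 38 50 -18.41971521972591 11.322200263479743
50 66 114 -11.004532329532212 20.261822727380643
```

```bash
python3 -c "
from workcell import bot
print(bot.finish_job())"
```

```text
the job is handed in; nothing more can be done
None
```

I handed the job in at about 22 s of the 61 s allowed. The wedge is out of the clamp and put away in the grey rest, right way up, with its tail in the longer block.

- **Drawing it out:** I gripped the wedge by its tail and shifted it about 6–7 mm to −y, then +y, then −y, passing one tooth each time. It caught once, when tooth 2's tip touched the foot of the post and the pull rose to about 16 N. Easing it over to the other side freed it.
- **Laying it down:** I set it flat on bare worktop and let go. The picture showed it lying teeth down, and its measured length was 133 mm against the true 132 mm.
- **Putting it away:** I took it again near x = −20 mm, turned it about 168° and lowered it into the rest. It touched down at the expected height with about 4 N.

**Last checks:**
- **Wedge in the rest:** the picture shows the wedge seated with its tail in the long block. The top view puts the bar within about 0.5 mm of the rest's centre line.
- **Timer:** its outline had not moved by so much as a pixel.
- **Position along the rest:** the checks differed by a few millimetres. The top-view colour mask put the tail end at about −62 mm. The last wrist picture, read by eye, gave about −66 mm, which is where it should be. Either way the tail is in the longer block and the nose in the shorter one.
- **Not checked:** brown staining beside the rest spoiled the numeric check at the nose end. I did not check the clamp bar's tilt.

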